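# Bring the square canister round to the front of the carousel

### The job

Turn the wooden ingredient carousel, by pushing a peg on its rim with the fingertips, until the square canister stands at the front, in line with the wooden pointer that sticks out from the foot. Do not touch, lift or tip any of the canisters, and leave the bowl, spatula and cup where they are. Finish with the carousel at rest and the hand clear of it.

Things in the scene. Friction and masses are not known exactly. Their poses are not given: they have to be found in the camera images.
- carousel: Fixed dark wooden foot of the carousel, a disc 190 mm across and 22 mm high under the tray. Origin: on the table, on the turning axis. Its -x axis is the carousel's front: a low pointer tongue (30 mm wide, 12 mm high, with an arrow-like tip) sticks out that way from under the tray to 209 mm from the axis. The foot's position and yaw (up to about 0.8 rad) change from run to run.
- tray: Round light-wood tray, 286 mm across, that turns freely either way on the foot; top 40 mm above the table. Origin: on the axis at table height; its yaw is how far it has turned. About 2 N along the rim turns it; it stays where it is left and coasts only a few mm at moderate speed. The canisters stand loose on it and ride round by friction. A hub 20 mm across and 12 mm high sits at its centre.
- peg0 (a point): Middle of the first rim peg, 60 mm above the table, on the tray's x axis, 130 mm from the turning axis. Six equal upright wooden pegs, 12 mm in diameter and 40 mm tall (tops 80 mm above the table), stand on the tray at this radius, every 60 degrees. Any may be pushed.
- square_tin: The square steel canister, 49 x 49 mm, 52 mm tall, with a small 10 mm knob on its lid, 100 to 270 g, standing loose on the tray roughly 55 mm from the axis, at any yaw. Origin: centre of its underside.
- round_tin: Round steel canister, 51 mm in diameter, 52 mm tall plus a 10 mm lid knob, loose on the tray. Not to be touched. Origin: centre of its underside.
- low_tin: Low round steel canister, 54 mm in diameter, 32 mm tall plus a 10 mm lid knob, loose on the tray. Not to be touched. Origin: centre of its underside.
- front (a point): The point on the tray's top level, 55 mm from the axis towards the pointer, where the square canister should come to stand.
- bowl: Steel mixing bowl, 150 mm across, 60 mm high, on the table to the left of the carousel. Leave alone. Origin: centre of its underside.
- spatula: Spatula about 240 mm long lying on the table to the right of the carousel. Leave alone. Origin: about its middle, on the table.
- cup: White plastic cup, 70 mm across, 80 mm high, on the table at the right beyond the spatula. Leave alone. Origin: centre of its underside.
There are look-alikes about, which are no part of the job. Leave any blue or green look-alike of the square_tin alone.

How it is judged:
On the way:
1. the fingers push the carousel's tray round by its rim (contact force between the fingers and tray above 0.2 N).
At the end, for the whole second after the job is handed in: The square canister's centre is within 10 mm sideways of the line from the turning axis through the pointer, on the pointer's side; the tray is at rest, and all three canisters stand on it, within 100 mm of the axis (y of square_tin in the frame of carousel between -0.01 and 0.01 m and x of square_tin in the frame of carousel below -0.03 m and angular speed of tray below 0.05 rad/s and angle between square_tin's own z axis and vertical below 0.1 rad and horizontal distance between each of square_tin, round_tin, low_tin and carousel below 0.1 m and height (world z) of square_tin between 0.034 and 0.046 m and height (world z) of round_tin between 0.034 and 0.046 m and height (world z) of low_tin between 0.034 and 0.046 m); the robot touches nothing.
It fails at once if the robot touches a canister (contact force between any of the fingers, the arm and square_tin above 0.5 N or contact force between any of the fingers, the arm and round_tin above 0.5 N or contact force between any of the fingers, the arm and low_tin above 0.5 N).
It fails at once if a canister is lifted, tipped or knocked off the tray (height (world z) of any of square_tin, round_tin, low_tin above 0.055 m or height (world z) of any of square_tin, round_tin, low_tin below 0.03 m or angle between any of square_tin, round_tin, low_tin's own z axis and vertical above 0.3 rad).
It fails at once if the bowl, spatula or cup is shifted by over 20 mm (distance of any of bowl, spatula, cup from where it was at the start of the episode above 0.02 m).
It also fails if it takes over 72 s, if anything falls off the work surface, if the arm or the gripper's body presses on something with over 40 N, if the wrist force passes 120 N, or if a joint passes its speed limit or range.

### The arm

A 6-joint arm with a two-finger parallel gripper is mounted at the origin on the work surface. World frame = base frame: x ahead of the robot, y to its left, z up, the work surface at z = 0. Lengths are in m, angles in rad, forces in N, time in s.
With the tool pointing down it reaches from about 0.275 to 0.775 m from the base axis. Payload 14.6 kg.
Tool frame: the origin (TCP) lies midway between the tips of the shut fingers; the grasp point (between the pads) lies 19 mm behind it; z points along the fingers, y is the direction in which the jaws open and shut (so a half turn about z gives the same grasp; the last joint's range is limited). The gripper opens to 85 mm and grips with 20 to 120 N. Pads are 22 mm wide; open, the fingers measure 114 mm over their backs; the gripper's body (76 mm by 85 mm) begins 54 mm behind the grasp point. The pads swing forward as they close: fully open they stand 13 mm farther back than shut.
Start: joints at [1.093, 0.263, -0.048, 1.259, 0, 1.415], TCP at [0.167, 0.498, 0.231] pointing down, gripper open.
Joint ranges: [-2.65, 2.65], [-0.89, 1.7], [-1.18, 1.37], [-2.13, 2.11], [-1.35, 1.29], [-3.14, 3.14]. Speed limits (rad/s): [1.89, 1.89, 2.57, 2.79, 3.14, 3.14].

### API

Orientations are given as a rotation vector (axis times angle).
In Python, from station import arm, imaging gives the robot as it stands.
- The arm moves only by the shell command python3 -m creep 'ROWS' [FORCE]. ROWS is JSON, a list of rows, each an object of numbers: "claw": the opening in per cent of the stroke, from 0 (shut) to 100 (fully open); "tx", "ty", "tz": the shift along the tool's x, y, z in mm; "roll": the turn about the tool's z in rad. In form: [{"claw": .., "tx": .., "ty": .., "tz": .., "roll": ..}, ...]. A call has exactly 8 rows; each row shifts and turns the commanded pose from where the row before left it, along the tool's axes as they then stand; what a row does not reach is not made up. A row lasts 1/8 s, in which the tool goes at most 62.5 mm and 10.7 degrees, less where a joint would pass 70% of its speed; a pose out of reach is approached as far as the arm can. A call with a gripper value outside its range is refused whole. The fingers move at their own pace and stop on an object; FORCE is the grip in N (left out, the last holds). Time passes only in rows, so rows that do not move let the fingers close, or fill a call up. It gives the time, the measured TCP pose, the force and the opening at its end, in the units of the state.
- arm.read_state(): the state, without advancing time (a new reading comes with each control period).
- imaging.camera(name): name is "side" or "top"; returns a dict with "color" (480x640x3 uint8, red, green, blue), "range_z" (480x640 float32, m along the optical axis (not along the pixel's ray), 0 where there is no reading), "K" (3x3 intrinsics, pixels), "R" (3x3) and "t" (3): a world point X has camera coordinates R X + t. Camera axes: x right, y down, z forward; pixel columns grow to the right and rows downward; lengths in m; the calibration is good to about 2 mm. A picture is of the moment at which its call begins.
- arm.close_job(): hands the job in, once; it reports no verdict.
The state is a dict: "t": time; "qpos": joint angles; "qvel": joint speeds; "joint_efforts": joint torques, N m; "eef_pos": TCP position; "tcp_rot": TCP orientation; "wrist_force": force on the tool from outside, world axes, zero at the start; "moment": the same for the moment, N m; "grip_width": finger opening in m.
Only numpy, scipy, OpenCV 4.12 (cv2) and the standard library are available. Lean on these libraries where they do the work, as an engineer would, in place of code of your own. Each camera call takes 0.05 s, during which the arm holds its last target.

## Working session

There is one attempt and no reset: what is moved stays moved. The work goes in short steps, Python scripts to look and compute and a shell command to move; the robot and the scene stay as the last step left them, time stands still between calls to the robot, and variables do not carry over. Pictures are saved under pics/ and viewed, and the job is handed in when it is done.

```bash
mkdir -p pics; ls; python3 - <<'E'
from station import arm, imaging
import cv2,numpy as np
s=arm.read_state();print(s)
for n in("top","side"):
    c=imaging.camera(n);cv2.imwrite(f"pics/{n}0.png",c["color"][:,:,::-1]);np.savez(f"{n}0.npz",**c);print(n,c["K"],c["R"],c["t"])
E
```

```text
pics
{'t': 0.0, 'qpos': array([ 1.09270653e+00,  2.63551092e-01, -4.89629590e-02,  1.25941874e+00,
        1.69771929e-06,  1.41554400e+00]), 'qvel': array([ 0.00142373,  0.00236397,  0.00033697, -0.00042405, -0.00060698,
       -0.00120818]), 'joint_efforts': array([-2.44475188e-03, -6.37617731e+01,  3.84567547e+01,  1.39336742e-02,
       -4.36344744e-04,  5.00288365e-05]), 'eef_pos': array([0.16640491, 0.49762069, 0.23080096]), 'tcp_rot': array([-5.04855351e-01, -3.10040142e+00,  1.69537617e-03]), 'wrist_force': array([ 0.5468154 , -0.84507635,  0.73695786]), 'moment': array([ 0.01067901,  0.00502868, -0.01492717]), 'grip_width': 0.08515198944251712}
top [[605.02728857   0.         314.59079995]
 [  0.         605.02728857 243.6311705 ]
 [  0.           0.           1.        ]] [[-3.21270106e-03 -9.99993717e-01 -1.49818011e-03]
 [-9.76789048e-01  3.45902658e-03 -2.14175606e-01]
 [ 2.14179443e-01  7.75323722e-04 -9.76794024e-01]] [0.0369197  0.61482862 1.31369964]
side [[507.69369171   0.         312.96403269]
 [  0.         507.69369171 231.03676122]
 [  0.           0.           1.        ]] [[ 7.63999512e-01 -6.45216782e-01 -2.21248899e-04]
 [-4.35508935e-01 -5.15431927e-01 -7.38012125e-01]
 [ 4.76063770e-01  5.63937260e-01 -6.74787414e-01]] [-0.43638796  0.34767861  0.8357137 ]
```

View pics/top0.png

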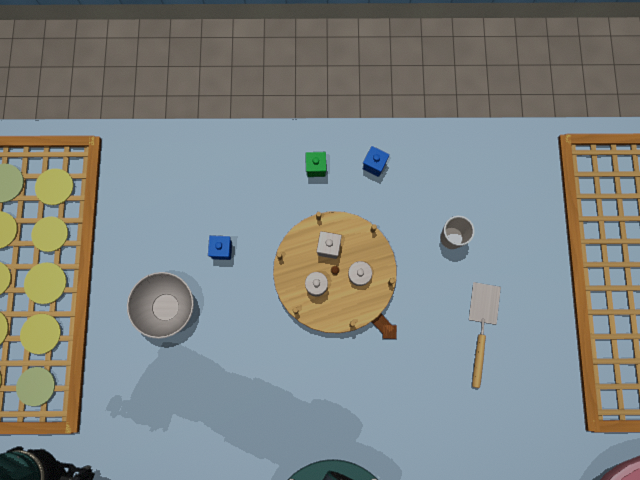

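View pics/side0.png

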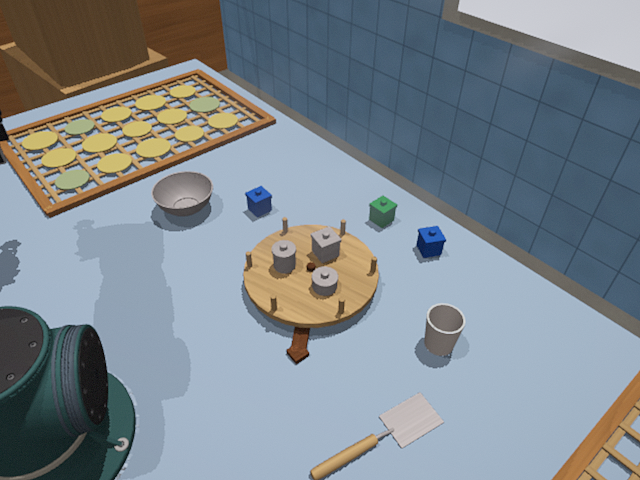

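The top view shows the tray around (335,272) and the pointer tip near (390,333). Candidates for the square canister are steel on the tray (329,243), blue (220,246), blue (376,161) and green (316,163). By the description it is the steel one at (329,243). Next comes a close crop and measurements.

```bash
cat > h.py <<'E'
import numpy as np,cv2
from station import arm,imaging
def ray(c,uv,z):
    d=c["R"].T@np.linalg.inv(c["K"])@np.array([uv[0],uv[1],1.]);o=-c["R"].T@c["t"]
    return o+d*(z-o[2])/d[2]
def proj(c,X):
    p=c["K"]@(c["R"]@np.asarray(X)+c["t"]);return p[:2]/p[2]
def grab(n):
    return imaging.camera(n)
def cloud(c):
    v,u=np.mgrid[:480,:640];Z=c["range_z"].astype(float)
    P=np.stack([u,v,np.ones_like(u)],-1)@np.linalg.inv(c["K"]).T*Z[...,None]
    W=(P-c["t"])@c["R"];W[Z==0]=np.nan;return W
def crop(c,name,u0,v0,w,h,s):
    cv2.imwrite(name,cv2.resize(c["color"][v0:v0+h,u0:u0+w,::-1],None,fx=s,fy=s,interpolation=cv2.INTER_CUBIC))
E
python3 - <<'E'
from h import *
for n in("top","side"):
    c=dict(np.load(n+"0.npz"))
    crop(c,f"pics/{n}crop.png",*((260,200,150,150,4) if n=="top" else (230,200,160,170,3.5)))
    W=cloud(c);hsv=cv2.cvtColor(c["color"],cv2.COLOR_RGB2HSV)
    z=W[...,2]
    # table & tray levels
    reg=np.zeros(z.shape,bool)
    if n=="top": reg[190:350,260:415]=1
    else: reg[205:370,230:390]=1
    print(n,np.nanmedian(z[reg&(hsv[...,0]>95)&(hsv[...,0]<115)]))
    # tin tops & pegs: clusters by height
    for lab,lo,hi in(("tall .092",.083,.1),("peg/low .072-.08",.064,.083)):
        m=(reg&(z>lo)&(z<hi)).astype(np.uint8)
        k,L,st,ce=cv2.connectedComponentsWithStats(m)
        for i in range(1,k):
            if st[i,4]>5: print(lab,ce[i].round(1),st[i,4],np.nanmean(W[L==i],0).round(4), "sat",hsv[L==i][:,1].mean().round())
    m=(reg&(z>.034)&(z<.046)&(hsv[...,1]>60)&(hsv[...,0]<30)).astype(np.uint8)
    cs,_=cv2.findContours(m,0,2);q=max(cs,key=cv2.contourArea)
    pts=np.array([ray(c,p[0],.04)[:2] for p in cv2.convexHull(q)],np.float32)
    print("tray circ",cv2.minEnclosingCircle(pts),cv2.fitEllipse(pts))
    # dark pointer
    m=(reg&(z<.025)&(hsv[...,1]>120)&(hsv[...,0]<25)).astype(np.uint8)
    k,L,st,ce=cv2.connectedComponentsWithStats(m)
    for i in range(1,k):
        if st[i,4]>60:
            pp=np.array([ray(c,p[::-1],.012)[:2] for p in np.argwhere(L==i)])
            print("ptr",ce[i],st[i,4],pp.mean(0))
E
```

```text
top -0.00022770531342800466
tall .092 [328.5 243.3] 442 [0.6102 0.0037 0.0917] sat 14.0
tall .092 [360.5 270.7] 6 [ 0.5491 -0.0673  0.084 ] sat 16.0
tall .092 [315.8 282.9] 389 [0.5207 0.0324 0.0918] sat 14.0
peg/low .072-.08 [318.  214.3] 23 [0.6811 0.0267 0.0775] sat 122.0
peg/low .072-.08 [373.2 227. ] 26 [ 0.6511 -0.0989  0.0761] sat 125.0
peg/low .072-.08 [279.  254.8] 28 [0.5873 0.1151 0.0766] sat 131.0
peg/low .072-.08 [322.6 253.9] 11 [0.5904 0.0167 0.0695] sat 15.0
peg/low .072-.08 [332.2 255.6] 13 [ 0.5859 -0.005   0.0718] sat 13.0
peg/low .072-.08 [359.7 272.6] 431 [ 0.5467 -0.0664  0.0724] sat 15.0
peg/low .072-.08 [391.2 280.8] 25 [ 0.5272 -0.1361  0.0767] sat 133.0
peg/low .072-.08 [295.2 309.5] 24 [0.4635 0.0781 0.0784] sat 129.0
peg/low .072-.08 [352.1 323.1] 23 [ 0.4332 -0.0471  0.0778] sat 129.0
tray circ ((0.5571394562721252, -0.010759889148175716), 0.14221474528312683) ((0.5572509765625, -0.010776226408779621), (0.28268882632255554, 0.2833601236343384), 66.7056655883789)
ptr [384.65653495 326.77203647] 329 [ 0.43027629 -0.1259007 ]
side -0.0008552130456280821
tall
[... 279 characters left out ...]
162 [ 0.5996 -0.0064  0.0725] sat 18.0
peg/low .072-.08 [247.6 255.6] 45 [0.4614 0.0794 0.0745] sat 86.0
peg/low .072-.08 [283.3 261.2] 131 [0.509  0.0206 0.0726] sat 20.0
peg/low .072-.08 [373.4 260.6] 44 [ 0.6498 -0.0986  0.0745] sat 119.0
peg/low .072-.08 [323.9 277.5] 462 [ 0.5438 -0.0663  0.0715] sat 14.0
peg/low .072-.08 [272.5 299. ] 50 [ 0.4309 -0.047   0.0748] sat 118.0
peg/low .072-.08 [340.7 301.9] 54 [ 0.5253 -0.1355  0.0744] sat 117.0
tray circ ((0.5552336573600769, -0.011299928650259972), 0.14408119022846222) ((0.5549023747444153, -0.010422103106975555), (0.28228580951690674, 0.28734079003334045), 133.43907165527344)
ptr [298.91204589 344.49713193] 523 [ 0.431476   -0.12419042]
```

View pics/topcrop.png

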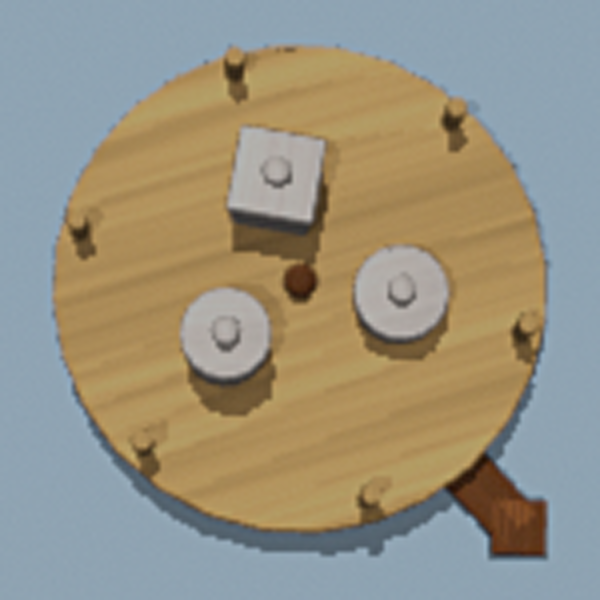

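View pics/sidecrop.png

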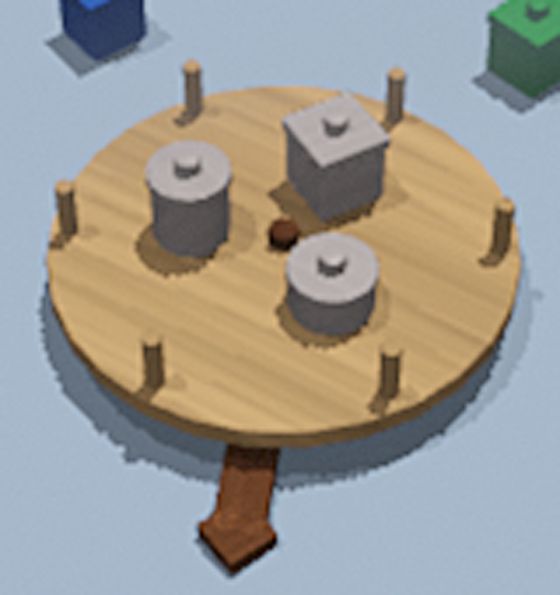

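Both crops confirm the steel square canister, top crop (277,172), with the dark pointer tip at (546,556). The tray axis is at about (0.557, -0.010). The square is at 15° and the pointer at about -138°, so the tray must turn about 153° clockwise. I'll refine the numbers, then move over to the ccw side of the peg at 17°.

```bash
python3 - <<'E'
from h import *
c=dict(np.load("top0.npz"))
pk=[(318,214.3),(373.2,227),(279,254.8),(391.2,280.8),(295.2,309.5),(352.1,323.1)]
P=np.array([ray(c,p,.078)[:2] for p in pk]);C=P.mean(0)
print("C",C,"R",np.linalg.norm(P-C,axis=1).round(4),"ang",np.degrees(np.arctan2(*(P-C).T[::-1])).round(1))
tip=ray(c,(260+546/4-.5,200+556/4-.5),.012)[:2]
for n,q in(("tip",tip),("c1",ray(c,(260+490/4-.5,200+555/4-.5),.012)[:2]),("c2",ray(c,(260+546/4-.5,200+500/4-.5),.012)[:2])):
    d=q-C;print(n,q,np.linalg.norm(d),np.degrees(np.arctan2(d[1],d[0])))
s=np.array([.6102,.0037])-C;print("tin",np.linalg.norm(s),np.degrees(np.arctan2(s[1],s[0])))
E
python3 -m creep '[{"claw":0,"tx":-25,"ty":-10,"tz":0,"roll":0},{"claw":0,"tx":-52,"ty":-21,"tz":0,"roll":0},{"claw":0,"tx":-52,"ty":-21,"tz":0,"roll":0},{"claw":0,"tx":-52,"ty":-21,"tz":0,"roll":0},{"claw":0,"tx":-52,"ty":-21,"tz":0,"roll":0},{"claw":0,"tx":-52,"ty":-21,"tz":0,"roll":0},{"claw":0,"tx":-52,"ty":-21,"tz":0,"roll":0},{"claw":0,"tx":-52,"ty":-21,"tz":0,"roll":0}]'
```

```text
C [ 0.55710551 -0.0102482 ] R [0.1294 0.1288 0.1289 0.1292 0.1287 0.1292] ang [  16.6  -43.4   76.6 -103.5  136.6 -163.4]
tip [ 0.40341808 -0.15119269] 0.20853099431584562 -137.476522192956
c1 [ 0.40409194 -0.11908982] 0.1877755354152323 -144.5749967319245
c2 [ 0.43536528 -0.15221591] 0.18701740988925128 -130.61376833231574
tin 0.05489605690179187 14.719306724785394
t: 1.1
eef_pos: [0.4868, 0.2241, 0.2311]
tcp_rot: [-0.505, -3.1, 0.0]
wrist_force: [1.0, 0.7, -0.4]
grip_width: -0.0003
```

```bash
python3 -m creep '[{"claw":0,"tx":-52,"ty":-21,"tz":0,"roll":0},{"claw":0,"tx":-52,"ty":-21,"tz":0,"roll":0},{"claw":0,"tx":-52,"ty":-21,"tz":0,"roll":0},{"claw":0,"tx":-52,"ty":-21,"tz":0,"roll":0},{"claw":0,"tx":-20,"ty":-14,"tz":0,"roll":0},{"claw":0,"tx":0,"ty":0,"tz":0,"roll":-0.18},{"claw":0,"tx":0,"ty":0,"tz":0,"roll":-0.18},{"claw":0,"tx":0,"ty":0,"tz":0,"roll":-0.18}]'; python3 - <<'E'
from h import *
s=arm.read_state();R,_=cv2.Rodrigues(s["tcp_rot"]);print(s["t"],s["eef_pos"],R.round(3).tolist(),s["qpos"].round(3))
E
```

```text
t: 2.1
eef_pos: [0.6707, 0.0602, 0.2308]
tcp_rot: [0.349, -3.121, -0.0]
wrist_force: [-0.4, 0.4, -0.3]
grip_width: 0.0002
2.1 [0.67071207 0.06020342 0.23077347] [[-0.975, -0.221, -0.001], [-0.221, 0.975, 0.0], [0.001, 0.0, -1.0]] [-0.031  0.534  0.385  1.423 -0.    -0.254]
```

```bash
python3 -m creep '[{"claw":0,"tx":0,"ty":0,"tz":0,"roll":-0.17},{"claw":0,"tx":0,"ty":0,"tz":0,"roll":-0.17},{"claw":0,"tx":0,"ty":0,"tz":30,"roll":0},{"claw":0,"tx":0,"ty":0,"tz":35,"roll":0},{"claw":0,"tx":0,"ty":0,"tz":30,"roll":0},{"claw":0,"tx":0,"ty":0,"tz":20,"roll":0},{"claw":0,"tx":0,"ty":0,"tz":0,"roll":0},{"claw":0,"tx":0,"ty":0,"tz":0,"roll":0}]'; python3 - <<'E'
from h import *
c=grab("side");crop(c,"pics/side1.png",220,140,200,180,3.5);
c=grab("top");crop(c,"pics/top1.png",250,180,170,170,3.5);
E
```

```text
t: 3.1
eef_pos: [0.6711, 0.0603, 0.1171]
tcp_rot: [-0.864, 3.02, -0.0]
wrist_force: [0.7, -0.3, 0.1]
grip_width: -0.0002
```

View pics/side1.png

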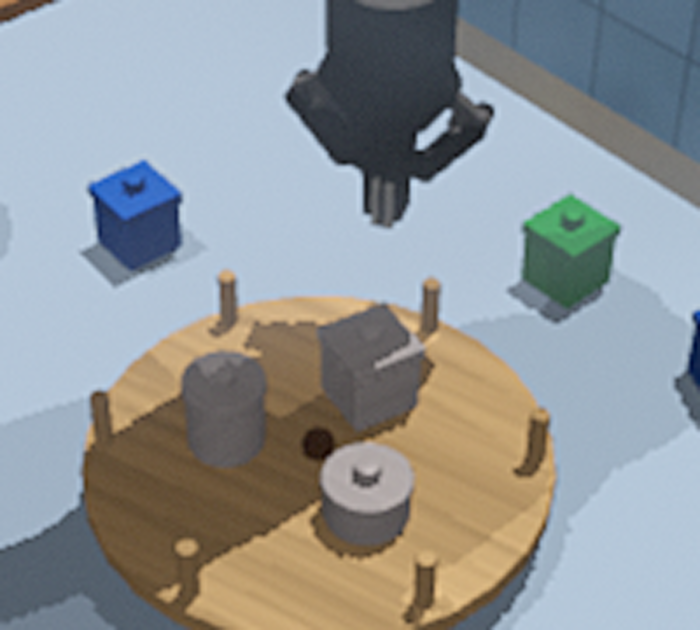

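View pics/top1.png

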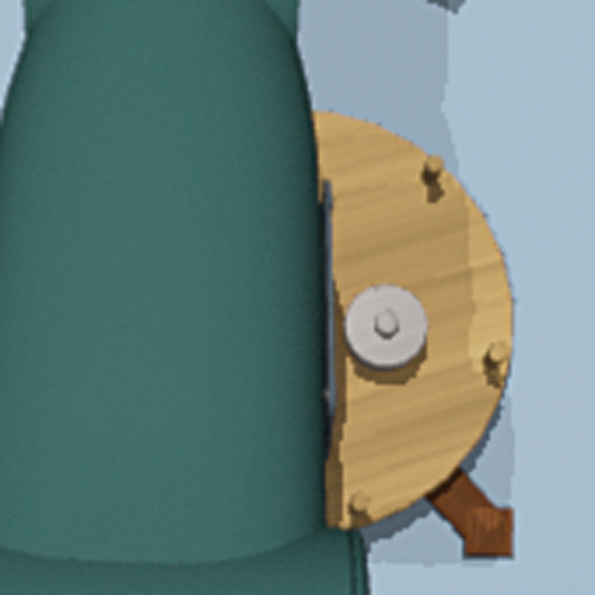

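The side view shows the shut fingertips (385,215) above the gap between the two far pegs, clear of the tins. Now I descend and start pushing gently.

```bash
python3 -m creep '[{"claw":0,"tx":0,"ty":0,"tz":20,"roll":0},{"claw":0,"tx":0,"ty":0,"tz":20,"roll":0},{"claw":0,"tx":0,"ty":0,"tz":12,"roll":0},{"claw":0,"tx":0,"ty":0,"tz":5,"roll":0},{"claw":0,"tx":0.1,"ty":-4.7,"tz":0,"roll":0.035},{"claw":0,"tx":0.1,"ty":-4.7,"tz":0,"roll":0.035},{"claw":0,"tx":0.1,"ty":-4.7,"tz":0,"roll":0.035},{"claw":0,"tx":0.1,"ty":-4.7,"tz":0,"roll":0.035}]'; python3 - <<'E'
from h import *
c=grab("side");crop(c,"pics/side2.png",220,140,200,180,3.5);
E
```

```text
t: 4.2
eef_pos: [0.6798, 0.0435, 0.0596]
tcp_rot: [-0.647, 3.074, 0.0]
wrist_force: [-0.6, 1.7, 1.4]
grip_width: -0.0004
```

View pics/side2.png

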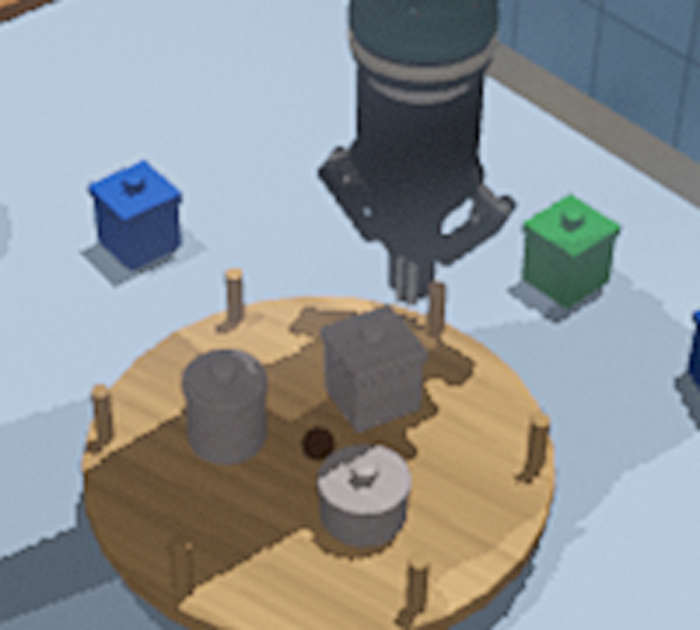

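Contact made: the fingertip (410,290) is against the peg (437,300), which has shifted slightly. I continue round the circle.

```bash
python3 -m creep '[{"claw":0,"tx":0.2,"ty":-6,"tz":0,"roll":0.045},{"claw":0,"tx":0.2,"ty":-7,"tz":0,"roll":0.052},{"claw":0,"tx":0.3,"ty":-8,"tz":0,"roll":0.06},{"claw":0,"tx":0.3,"ty":-8,"tz":0,"roll":0.06},{"claw":0,"tx":0.3,"ty":-8,"tz":0,"roll":0.06},{"claw":0,"tx":0.3,"ty":-8,"tz":0,"roll":0.06},{"claw":0,"tx":0.3,"ty":-8,"tz":0,"roll":0.06},{"claw":0,"tx":0.3,"ty":-8,"tz":0,"roll":0.06}]'; python3 - <<'E'
from h import *
c=grab("side");crop(c,"pics/side3.png",220,140,200,180,3.5);
s=arm.read_state();d=s["eef_pos"][:2]-[.5571,-.0102];print(np.linalg.norm(d),np.degrees(np.arctan2(d[1],d[0])))
R,_=cv2.Rodrigues(s["tcp_rot"]);print(np.degrees(np.arctan2(-R[1,0],-R[0,0])))
E
```

```text
t: 5.25
eef_pos: [0.6904, -0.0162, 0.0592]
tcp_rot: [-0.068, -3.141, -0.0]
wrist_force: [-0.1, 1.4, 1.0]
grip_width: -0.0001
0.13346842144812593 -2.985732114434452
-2.6790206243709496
```

View pics/side3.png

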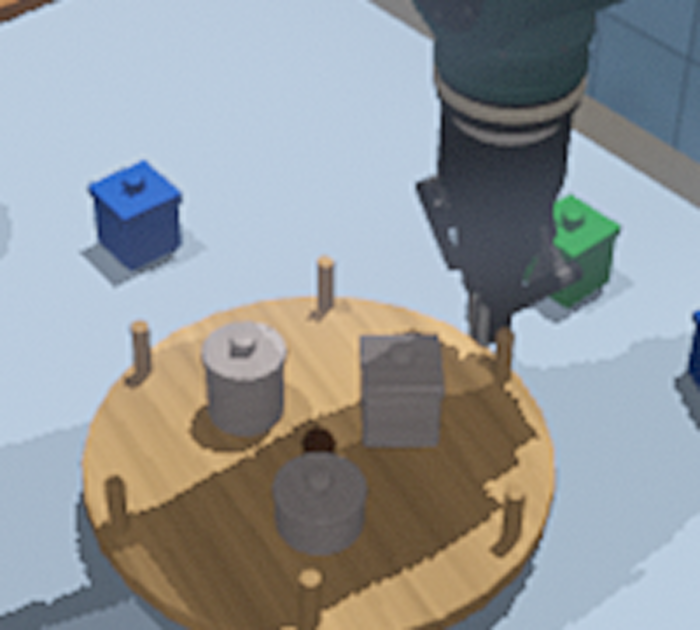

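```bash
python3 -m creep '[{"claw":0,"tx":0.3,"ty":-8,"tz":0,"roll":0.06},{"claw":0,"tx":0.3,"ty":-8,"tz":0,"roll":0.06},{"claw":0,"tx":0.3,"ty":-8,"tz":0,"roll":0.06},{"claw":0,"tx":0.3,"ty":-8,"tz":0,"roll":0.06},{"claw":0,"tx":0.3,"ty":-8,"tz":0,"roll":0.06},{"claw":0,"tx":0.3,"ty":-8,"tz":0,"roll":0.06},{"claw":0,"tx":0.3,"ty":-8,"tz":0,"roll":0.06},{"claw":0,"tx":0.3,"ty":-8,"tz":0,"roll":0.06}]'
python3 -m creep '[{"claw":0,"tx":0.3,"ty":-8,"tz":0,"roll":0.06},{"claw":0,"tx":0.3,"ty":-8,"tz":0,"roll":0.06},{"claw":0,"tx":0.3,"ty":-8,"tz":0,"roll":0.06},{"claw":0,"tx":0.3,"ty":-8,"tz":0,"roll":0.06},{"claw":0,"tx":0.3,"ty":-8,"tz":0,"roll":0.06},{"claw":0,"tx":0.3,"ty":-8,"tz":0,"roll":0.06},{"claw":0,"tx":0.3,"ty":-8,"tz":0,"roll":0.06},{"claw":0,"tx":0.3,"ty":-8,"tz":0,"roll":0.06}]'
python3 - <<'E'
from h import *
c=grab("side");crop(c,"pics/side4.png",220,140,200,180,3.5);
s=arm.read_state();d=s["eef_pos"][:2]-[.5571,-.0102];print(np.linalg.norm(d),np.degrees(np.arctan2(d[1],d[0])))
R,_=cv2.Rodrigues(s["tcp_rot"]);print(np.degrees(np.arctan2(-R[1,0],-R[0,0])),s["qpos"].round(2))
E
```

```text
t: 6.3
eef_pos: [0.6723, -0.0767, 0.0592]
tcp_rot: [-0.81, -3.035, -0.001]
wrist_force: [-0.8, 1.9, 0.1]
grip_width: -0.0
t: 7.3
eef_pos: [0.6284, -0.1224, 0.0593]
tcp_rot: [1.509, 2.755, 0.001]
wrist_force: [0.5, 1.2, 0.0]
grip_width: 0.0001
0.13295727357045692 -57.94012409114723
-57.59262957591422 [-0.32  0.55 -0.07  0.96 -0.    0.68]
```

View pics/side4.png

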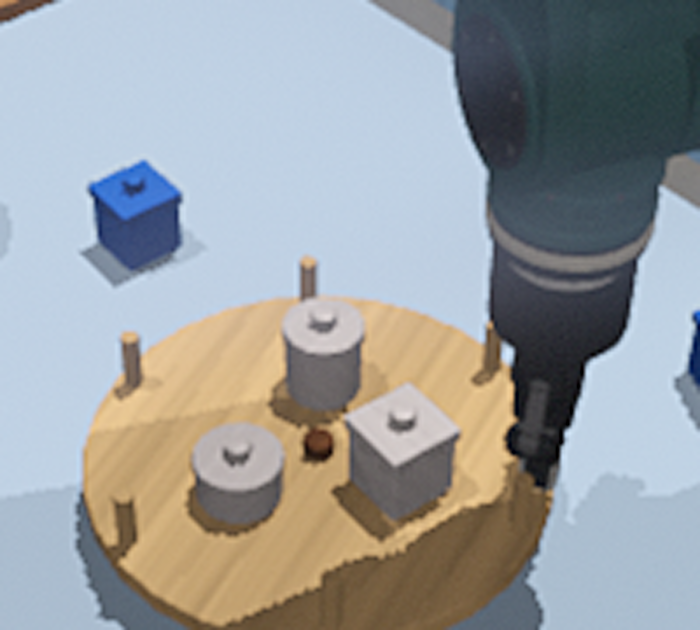

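```bash
python3 -m creep '[{"claw":0,"tx":0.3,"ty":-8,"tz":0,"roll":0.06},{"claw":0,"tx":0.3,"ty":-8,"tz":0,"roll":0.06},{"claw":0,"tx":0.3,"ty":-8,"tz":0,"roll":0.06},{"claw":0,"tx":0.3,"ty":-8,"tz":0,"roll":0.06},{"claw":0,"tx":0.3,"ty":-8,"tz":0,"roll":0.06},{"claw":0,"tx":0.3,"ty":-8,"tz":0,"roll":0.06},{"claw":0,"tx":0.3,"ty":-8,"tz":0,"roll":0.06},{"claw":0,"tx":0.3,"ty":-8,"tz":0,"roll":0.06}]'
python3 -m creep '[{"claw":0,"tx":0.3,"ty":-8,"tz":0,"roll":0.06},{"claw":0,"tx":0.3,"ty":-8,"tz":0,"roll":0.06},{"claw":0,"tx":0.3,"ty":-8,"tz":0,"roll":0.06},{"claw":0,"tx":0.3,"ty":-8,"tz":0,"roll":0.06},{"claw":0,"tx":0.3,"ty":-8,"tz":0,"roll":0.06},{"claw":0,"tx":0.2,"ty":-6,"tz":0,"roll":0.045},{"claw":0,"tx":0.1,"ty":-4,"tz":0,"roll":0.03},{"claw":0,"tx":0,"ty":-2,"tz":0,"roll":0.015}]'
cat > m.py <<'E'
from h import *
import sys
c=grab("side");np.savez("last.npz",**c);crop(c,f"pics/{sys.argv[1]}.png",220,140,200,180,3.5);
C=np.array([.5571,-.0102]);A=-137.55
s=arm.read_state();d=s["eef_pos"][:2]-C;print("tool R",np.linalg.norm(d),"ang",np.degrees(np.arctan2(d[1],d[0])))
R,_=cv2.Rodrigues(s["tcp_rot"]);print("tool yaw",np.degrees(np.arctan2(-R[1,0],-R[0,0])),s["t"])
W=cloud(c);reg=np.linalg.norm(W[...,:2]-C,axis=-1)<.11
hsv=cv2.cvtColor(c["color"],cv2.COLOR_RGB2HSV)
m=(reg&(W[...,2]>.083)&(W[...,2]<.097)&(hsv[...,1]<60)).astype(np.uint8)
k,L,st,ce=cv2.connectedComponentsWithStats(m)
for i in range(1,k):
    if st[i,4]>60:
        q=np.nanmean(W[L==i],0)[:2]+[.003,.001]-C;a=np.degrees(np.arctan2(q[1],q[0]));r=np.linalg.norm(q)
        print("tin px",ce[i].round(1),st[i,4],"r",r,"ang",a,"to go cw deg",(a-A),"lateral mm",1000*r*np.sin(np.radians(a-A)))
E
python3 m.py side5
```

```text
t: 8.35
eef_pos: [0.5685, -0.1426, 0.0594]
tcp_rot: [2.119, 2.319, 0.001]
wrist_force: [2.3, 1.1, -0.4]
grip_width: 0.0
t: 9.35
eef_pos: [0.5171, -0.1368, 0.0594]
tcp_rot: [2.527, 1.865, 0.0]
wrist_force: [1.7, 0.3, 0.6]
grip_width: 0.0
tool R 0.13277411315157772 ang -107.64897955507145
tool yaw -107.1791241045031 9.4
tin px [309.1 271.4] 216 r 0.05049525934551764 ang -132.15330605271876 to go cw deg 5.39669394728125 lateral mm 4.749122958102141
```

View pics/side5.png

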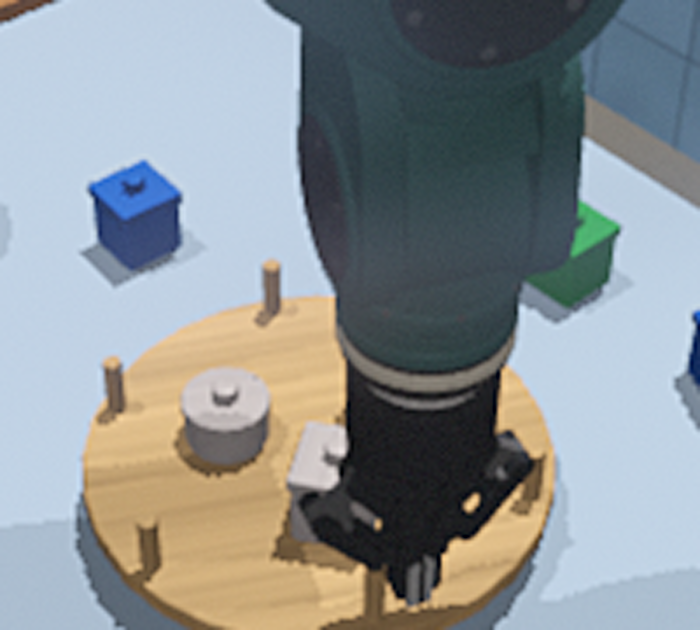

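```bash
python3 - <<'E'
from h import *
c=dict(np.load("last.npz"));C=np.array([.5571,-.0102])
for n,p,z in(("knob",(332,452),.1),("pegL",(113,364),.08),("pegU",(271,267),.08),("pegD",(148,527),.08)):
    q=ray(c,(220+p[0]/3.5,140+p[1]/3.5),z)[:2]-C;print(n,np.linalg.norm(q),np.degrees(np.arctan2(q[1],q[0])))
E
```

```text
knob 0.05619217776169096 -122.11673032449804
pegL 0.1284234713768074 123.71505478586597
pegU 0.12845687376706946 63.54334679963683
pegD 0.13144329874514013 -175.14344588263597
```

Pegs seen at (113,364), (271,267) and (148,527) put the tray at about -133° turned, so roughly 17–19° remain. I go 15° more, slowly, then back off and measure.

```bash
python3 -m creep '[{"claw":0,"tx":0.1,"ty":-4,"tz":0,"roll":0.03},{"claw":0,"tx":0.2,"ty":-6,"tz":0,"roll":0.045},{"claw":0,"tx":0.2,"ty":-6,"tz":0,"roll":0.045},{"claw":0,"tx":0.2,"ty":-6,"tz":0,"roll":0.045},{"claw":0,"tx":0.2,"ty":-5,"tz":0,"roll":0.038},{"claw":0,"tx":0.1,"ty":-4,"tz":0,"roll":0.03},{"claw":0,"tx":0.1,"ty":-3,"tz":0,"roll":0.022},{"claw":0,"tx":0,"ty":-1,"tz":0,"roll":0.008}]'
python3 m.py side6
```

```text
t: 10.4
eef_pos: [0.4852, -0.1218, 0.0593]
tcp_rot: [2.751, 1.517, -0.0]
wrist_force: [1.6, -1.8, 1.9]
grip_width: 0.0002
tool R 0.1326924089248132 ang -122.79629022545959
tool yaw -122.23787810861803 10.45
```

View pics/side6.png

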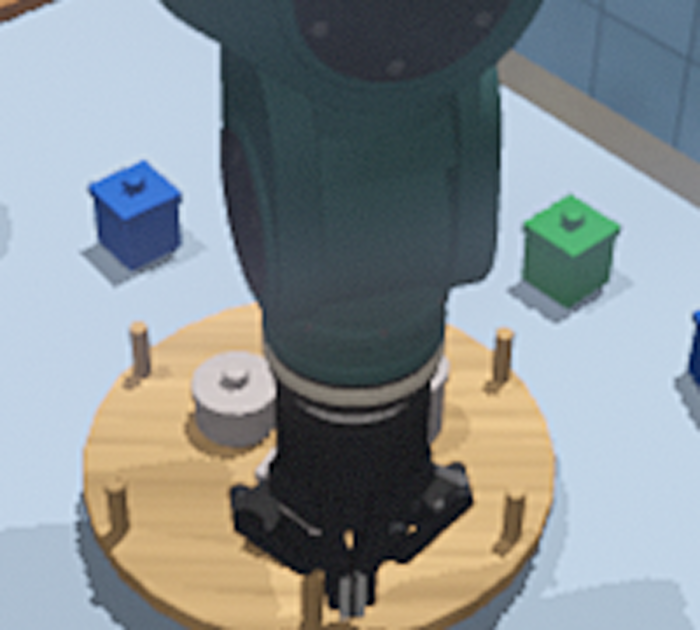

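```bash
python3 -m creep '[{"claw":0,"tx":0,"ty":4,"tz":0,"roll":0},{"claw":0,"tx":0,"ty":10,"tz":0,"roll":0},{"claw":0,"tx":-3,"ty":2,"tz":-30,"roll":0},{"claw":0,"tx":0,"ty":0,"tz":-50,"roll":0},{"claw":0,"tx":0,"ty":30,"tz":-25,"roll":0},{"claw":0,"tx":0,"ty":50,"tz":0,"roll":0},{"claw":0,"tx":0,"ty":50,"tz":0,"roll":0},{"claw":0,"tx":0,"ty":25,"tz":0,"roll":0}]'
python3 m.py side7; python3 - <<'E'
from h import *
c=grab("top");crop(c,"pics/top7.png",250,180,170,170,3.5)
E
```

```text
t: 11.45
eef_pos: [0.6304, -0.2171, 0.1634]
tcp_rot: [-2.751, -1.518, 0.0]
wrist_force: [0.0, -0.2, -0.2]
grip_width: 0.0
tool R 0.22087101444983887 ang -70.26275070204365
tool yaw -122.24358791182205 11.5
tin px [335.3 245.9] 337 r 0.056332786106762164 ang -17.507545929496327 to go cw deg 120.04245407050368 lateral mm 48.764740180157816
tin px [308.6 273. ] 477 r 0.05434632694665952 ang -133.0083409988677 to go cw deg 4.541659001132302 lateral mm 4.303355221117334
```

View pics/side7.png

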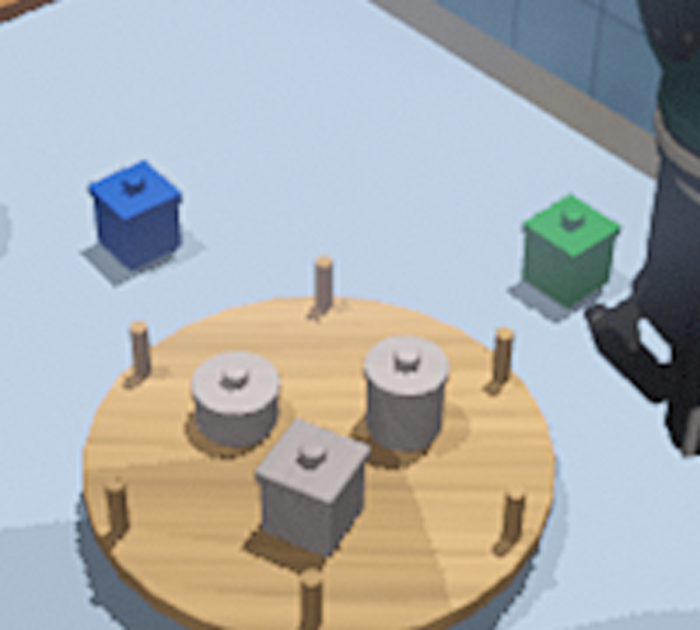

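View pics/top7.png

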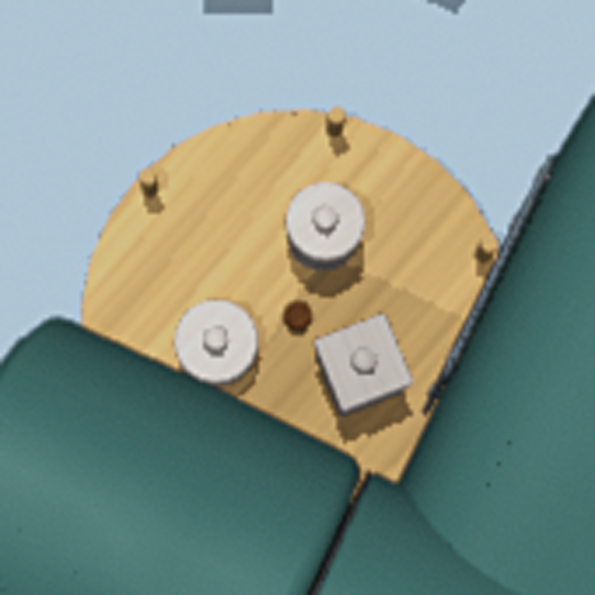

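```bash
python3 - <<'E'
from h import *
c=grab("top");C=np.array([.5571,-.0102]);A=-137.55
W=cloud(c);hsv=cv2.cvtColor(c["color"],cv2.COLOR_RGB2HSV)
m=((np.linalg.norm(W[...,:2]-C,axis=-1)<.11)&(W[...,2]>.083)&(W[...,2]<.097)&(hsv[...,1]<60)).astype(np.uint8)
k,L,st,ce=cv2.connectedComponentsWithStats(m)
for i in range(1,k):
    if st[i,4]>60:
        q=np.nanmean(W[L==i],0)[:2]-C;a=np.degrees(np.arctan2(q[1],q[0]));r=np.linalg.norm(q)
        print(ce[i],st[i,4],r,a,"lat",1000*r*np.sin(np.radians(a-A)))
s=dict(np.load("last.npz"))
for p in((311,580),(139,328),(324,263),(505,335)):
    q=ray(s,(220+p[0]/3.5,140+p[1]/3.5),.079)[:2]+[.002,0]-C;print(np.linalg.norm(q),np.degrees(np.arctan2(q[1],q[0])))
E
```

```text
[342.41107872 242.91253644] 343 0.056569878154800385 -17.80127873621996 lat 49.11452762848248
[353.33178654 283.2900232 ] 431 0.054974016811957065 -132.99840843044674 lat 4.362558252580809
0.1279633815631537 -131.04538167012757
0.1293444432254566 107.12900266836367
0.13123960084589445 47.700944940111285
0.13196315348531967 -11.424057327268129
```

Both views agree: the square canister is at -133.0°, 4.4 mm (4.5°) short of the pointer line. A second small push will bring it on.

```bash
python3 -m creep '[{"claw":0,"tx":0,"ty":-30,"tz":0,"roll":0},{"claw":0,"tx":0,"ty":-50,"tz":0,"roll":0},{"claw":0,"tx":0,"ty":-45,"tz":0,"roll":0},{"claw":0,"tx":0,"ty":-30,"tz":10,"roll":0},{"claw":0,"tx":0,"ty":0,"tz":45,"roll":0},{"claw":0,"tx":3,"ty":0,"tz":35,"roll":0},{"claw":0,"tx":0,"ty":0,"tz":15,"roll":0},{"claw":0,"tx":0,"ty":-3,"tz":0,"roll":0}]'
python3 -m creep '[{"claw":0,"tx":0,"ty":-5,"tz":0,"roll":0},{"claw":0,"tx":0,"ty":-5,"tz":0,"roll":0},{"claw":0,"tx":0,"ty":-3,"tz":0,"roll":0.02},{"claw":0,"tx":0.1,"ty":-3,"tz":0,"roll":0.02},{"claw":0,"tx":0.1,"ty":-3,"tz":0,"roll":0.02},{"claw":0,"tx":0.1,"ty":-2.5,"tz":0,"roll":0.02},{"claw":0,"tx":0,"ty":-1.5,"tz":0,"roll":0},{"claw":0,"tx":0,"ty":0,"tz":0,"roll":0}]'
python3 m.py side8
```

```text
t: 12.6
eef_pos: [0.4952, -0.1281, 0.0587]
tcp_rot: [-2.749, -1.518, 0.002]
wrist_force: [0.2, -0.4, 0.5]
grip_width: 0.0
t: 13.6
eef_pos: [0.4772, -0.1157, 0.0592]
tcp_rot: [-2.808, -1.407, 0.0]
wrist_force: [0.6, 0.3, 0.1]
grip_width: -0.0001
tool R 0.13235593081380248 ang -127.13343837277493
tool yaw -126.77017595462121 13.65
tin px [342.2 248. ] 149 r 0.0678209243116694 ang -26.821363004275742 to go cw deg 110.72863699572427 lateral mm 63.43068895174287
```

Back off the same way and check.

```bash
python3 -m creep '[{"claw":0,"tx":0,"ty":4,"tz":0,"roll":0},{"claw":0,"tx":0,"ty":10,"tz":0,"roll":0},{"claw":0,"tx":-3,"ty":2,"tz":-30,"roll":0},{"claw":0,"tx":0,"ty":0,"tz":-50,"roll":0},{"claw":0,"tx":0,"ty":30,"tz":-25,"roll":0},{"claw":0,"tx":0,"ty":50,"tz":0,"roll":0},{"claw":0,"tx":0,"ty":50,"tz":0,"roll":0},{"claw":0,"tx":0,"ty":40,"tz":0,"roll":0}]'
python3 m.py side9; python3 - <<'E'
from h import *
c=grab("top");C=np.array([.5571,-.0102]);A=-137.55
cv2.imwrite("pics/top9.png",c["color"][:,:,::-1])
W=cloud(c);hsv=cv2.cvtColor(c["color"],cv2.COLOR_RGB2HSV)
m=((np.linalg.norm(W[...,:2]-C,axis=-1)<.11)&(W[...,2]>.083)&(W[...,2]<.097)&(hsv[...,1]<60)).astype(np.uint8)
k,L,st,ce=cv2.connectedComponentsWithStats(m)
for i in range(1,k):
    if st[i,4]>60:
        q=np.nanmean(W[L==i],0)[:2]-C;a=np.degrees(np.arctan2(q[1],q[0]));r=np.linalg.norm(q)
        print(ce[i],st[i,4],r,a,"lat",1000*r*np.sin(np.radians(a-A)))
E
```

```text
t: 14.65
eef_pos: [0.6261, -0.2312, 0.1638]
tcp_rot: [2.809, 1.407, 0.0]
wrist_force: [0.0, -0.5, 0.1]
grip_width: 0.0004
tool R 0.2345964254777035 ang -72.25432143723648
tool yaw -126.85630892392956 14.7
tin px [336.2 247.3] 334 r 0.05642604101833214 ang -22.003502278750663 to go cw deg 115.54649772124935 lateral mm 50.909583589556384
tin px [306.5 273. ] 480 r 0.05456898730545871 ang -137.2857277289552 to go cw deg 0.26427227104480266 lateral mm 0.25169426427385067
[344.2056338  243.58309859] 355 0.05643421446142439 -22.156453985411552 lat 50.981744037733286
[351.95804196 284.42657343] 429 0.0545994377411693 -137.16510303490156 lat 0.3667809391976959
```

View pics/side9.png

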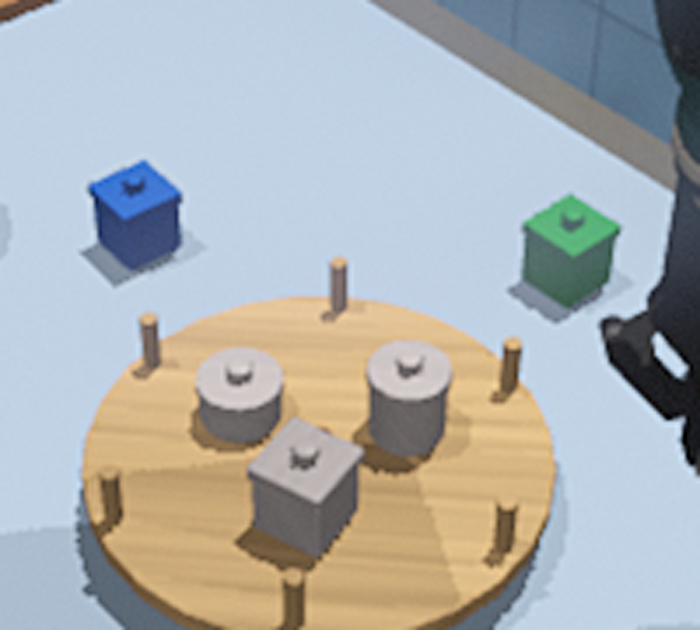

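View pics/top9.png

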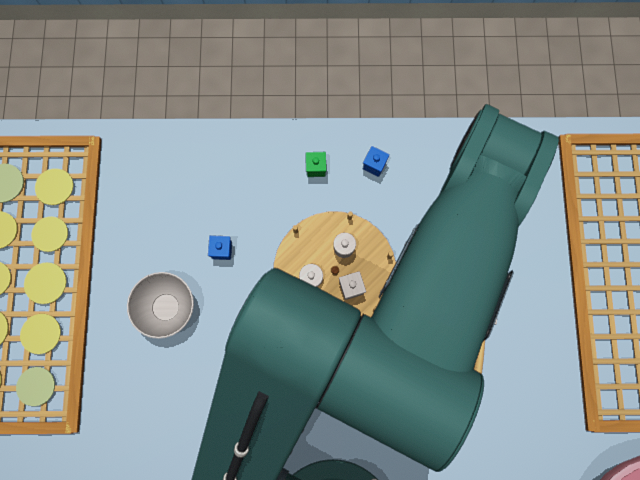

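Both views put the square canister within 0.4 mm of the pointer line, with the tins upright (side crop 305,460) and the hand well clear at z = 0.164. I'm handing in.

```bash
python3 -c "
from station import arm
print(arm.close_job())"
```

```text
the job is handed in; nothing more can be done
None
```

I turned the tray about 152° clockwise by pushing one rim peg with the shut fingertips. After a pause to look, I made a second push of about 4°, backed off, raised the hand and handed the job in after about 15 of the 72 s.

**Final position:** the square canister is 0.25 mm off the pointer line by the side camera and 0.37 mm by the top camera, against a limit of 10 mm. It sits about 55 mm from the axis on the pointer's side.

**Canisters and robot:** all three canisters looked upright on the tray. The hand finished clear at 164 mm height, with wrist force near zero, and no reading taken at the end of a move was more than about 3 N.

**Not directly checked:** I did not measure the tray's speed or compare two late pictures to confirm it was at rest. In the last top picture the arm hid the cup and spatula. I made no contact with them, but I did not see them again at the end. The bowl was in its starting place.

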